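# Make up the check load and hold it over the balance pan

## Task

Make up the check load for the balance: thread the large brass ring weight and then the small steel one fully down the red carrier's post and let go of each, leaving the blue ring where it is. Then take the carrier by the top of its post, lift it with both rings out of its grey stand, and finish while still holding it in the air, level and steady, over the middle of the balance pan with about 6 cm of air beneath it. Do not touch the balance, tip the carrier or disturb the other things on the bench.

Things in the scene. Friction and masses are not known exactly. Their poses are not given: they have to be found in the camera images.
- carrier: loose red weight carrier: a round base plate 44 mm in diameter and 8 mm thick with an upright round post 12 mm in diameter in its middle; the post's top, tapered to 6 mm diameter over its last 3 mm, is 75 mm above the plate's underside. With both rings home the top 31 mm of the post stays free for gripping. About 0.12 kg. Origin: centre of the plate's underside; z up along the post. It stands loosely in the stand's recess
- stand: fixed grey round stand: a foot 90 mm in diameter and 8 mm high, above it a column 58 mm in diameter whose top has a recess 48 mm in diameter and 6 mm deep for the carrier's plate. Recess floor 40 mm, rim 46 mm above the bench. Origin: centre of its underside
- big_ring: loose large ring weight of brass (yellow metal), outer diameter 60 mm, hole 18 mm, 18 mm high, about 0.4 kg. Origin: centre of its underside; z is its axis, up. It starts lying flat on a boss of the rack, its underside 22 mm above the bench; goes on the post first, resting on the carrier's plate (origin 8 mm above the carrier's)
- small_ring: loose small ring weight of bright grey steel, outer diameter 48 mm, hole 18 mm, 18 mm high, about 0.2 kg. Origin: centre of its underside; z is its axis, up. It starts on another boss, underside 22 mm above the bench; goes on second, resting on the brass ring (origin 26 mm above the carrier's)
- blue_ring: loose blue painted ring weight, outer diameter 54 mm, hole 18 mm, 18 mm high, about 0.3 kg, on the third boss; not needed, leave it. Origin: centre of its underside
- rack: fixed black square storage plate, 180 by 180 by 8 mm, with three grey round bosses 32 mm in diameter, tops 22 mm above the bench, at 55 mm from its middle along its x and y: (+,+), (+,-) and (-,+); each carries one ring, in any order. Ring centres are 110 mm or more apart. Origin: centre of its underside
- balance: fixed white open-pan bench balance, 260 (x) by 190 (y) mm, housing top 62 mm, grey display strip at its -x end up to 70 mm above the bench. Origin: centre of its underside, under the housing's middle
- pan (a point): centre of the upper face of the balance's round steel pan, 120 mm in diameter, 75 mm above the bench
- beaker: loose empty glass beaker, 66 mm in diameter at its rim, 85 mm high; leave alone. Origin: centre of its underside
- dish: loose shallow green glass dish, 90 mm in diameter, 15 mm high; leave alone. Origin: centre of its underside
- jar: loose amber glass jar with white cap, 56 mm in diameter, 75 mm high; leave alone. Origin: centre of its underside
- brush: loose balance brush, 160 mm long, lying on the bench; leave alone. Its x runs along it; origin under its middle
Mind the look-alikes: they are no part of the job. There is more than one size of the small_ring; the job needs the smallest. Leave any green look-alike of the stand alone.

How it is judged:
By the outcome, as a careful person would: the job done as asked, in the order asked, and still so for the second after the job is handed in, while the arm keeps its last pose, push and grip.
It also fails if it takes over 72 s, if anything falls off the work surface, if the arm or the gripper's body presses on something with over 40 N, if the wrist force passes 120 N, or if a joint passes its speed limit or range.

## Robot

A 6-joint arm with a two-finger parallel gripper is mounted at the origin on the work surface. World frame = base frame: x ahead of the robot, y to its left, z up, the work surface at z = 0. Lengths are in mm, angles in rad, forces in N, time in s.
With the tool pointing down it reaches from about 250 to 850 mm from the base axis. Payload 12.5 kg.
Tool frame: the origin (TCP) lies on the front face of the gripper's body, between the roots of the fingers; the fingertips stand 84 mm ahead of it and the grasp point (between the pads) lies 65 mm ahead of it (pinch_z is the distance from the TCP to the grasp point, in mm); z points along the fingers, y is the direction in which the jaws open and shut (so a half turn about z gives the same grasp; the last joint's range is limited). The gripper opens to 93 mm and grips with 3 to 60 N. Pads are 15 mm wide; open, the fingers measure 128 mm over their backs; the gripper's body (75 mm by 188 mm) begins 65 mm behind the grasp point.
Start: joints at [-1.274, 0.351, 1.652, -0, 1.139, -0.085], TCP at [204.943, -510.376, 302.733] pointing down, gripper open.
Joint ranges: [-2.75, 2.75], [-0.79, 2.1], [0.01, 2.65], [-1.57, 4.71], [0.07, 3.14], [-2.87, 2.87]. Speed limits (rad/s): [2.22, 2.22, 2.79, 3.14, 3.14, 3.14].

## Interface

Orientations are given as a unit quaternion [w, x, y, z].
In Python, from rig import * gives the robot as it stands. Calls block until the motion is done:
- move_to(position, orientation): joint-space move of the TCP to a pose.
- move_straight(position, max_speed=150, rot=None): straight line of the TCP; rot=None keeps the orientation; max_speed is the mean speed in mm/s.
- move_joints(angles): joint-space move.
- let_go() and close(force=None): open the fingers fully, or close them until they stop; force is the grip in N (None keeps the last).
- wait(seconds).
- inverse_kinematics(position, orientation): joint angles nearest the present ones, or None.
- capture(name): name is "scene" or "top"; returns the picture (480x640x3 uint8, blue, green, red); there is no depth.
- get_calibration(name): a dict with "mtx" (3x3 intrinsics, pixels), "k1" (the pictures are not rectified: a ray, as slopes to the right and down, at radius r is drawn at 1 + k1 r^2 times it, then the intrinsics apply), "xyz" and "attitude" of the camera in the world. Camera axes: x right, y up, looking along -z (the intrinsics and any distortion apply to the point x, -y, -z); pixel columns grow to the right and rows downward; lengths in mm; the calibration is good to about 2 mm. A picture is of the moment at which its call begins. get_calibration takes no time and is no camera call.
A pose or a line that the arm cannot do raises Unreachable and nothing moves.
- hand_in(): hands the job in, once; it reports no verdict.
Readings, each from a call of its own:
- read_time_s(): time.
- read_qpos(): joint angles.
- read_dq(): joint speeds.
- read_joint_efforts(): joint torques, N m.
- read_eef_pos(): TCP position.
- read_eef_rot(): TCP orientation.
- read_contact_force(): force on the tool from outside, world axes, zero at the start.
- read_ft_torque(): the same for the moment, N m.
- read_grip_width(): opening from 0.0 (shut) to 1.0 (fully open).
Only numpy, scipy, OpenCV 4.12 (cv2) and the standard library are available. Lean on these libraries where they do the work, as an engineer would, in place of code of your own. Each camera call takes 0.05 s, during which the arm holds its last target.

## Working session

There is one attempt and no reset: what is moved stays moved. The work goes in short steps, each a Python script; the robot and the scene stay as the last script left them, time stands still between calls to the robot, and variables do not carry over. Pictures are saved under pics/ and viewed, and the job is handed in when it is done.

```bash
ls; mkdir -p pics
python3 - <<'E'
from rig import *
import cv2
print(read_time_s(),read_eef_rot(),read_grip_width())
for n in("scene","top"):
    cv2.imwrite(f"pics/{n}0.png",capture(n)); print(n,get_calibration(n))
E
```

```text
pics
0.0 [-5.64919830e-04  9.81835567e-01  1.89732962e-01 -4.91700415e-05] 0.9967253240553748
scene {'mtx': array([[446.64396462,   0.        , 319.43783776],
       [  0.        , 446.64396462, 243.53700652],
       [  0.        ,   0.        ,   1.        ]]), 'k1': -0.10898521054479711, 'xyz': array([1385.93036844, -161.36057833,  715.27964813]), 'attitude': array([0.70813762, 0.3639515 , 0.26802129, 0.54244355])}
top {'mtx': array([[460.95261608,   0.        , 314.78112895],
       [  0.        , 460.95261608, 243.43440369],
       [  0.        ,   0.        ,   1.        ]]), 'k1': -0.004667034658970741, 'xyz': array([394.49202534,  82.50834573, 939.19268265]), 'attitude': array([ 0.71048412,  0.06984382, -0.0633746 , -0.6973649 ])}
```

View pics/scene0.png

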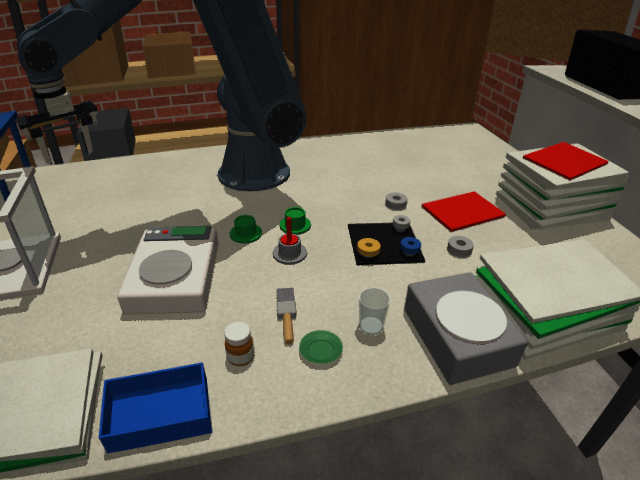

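View pics/top0.png

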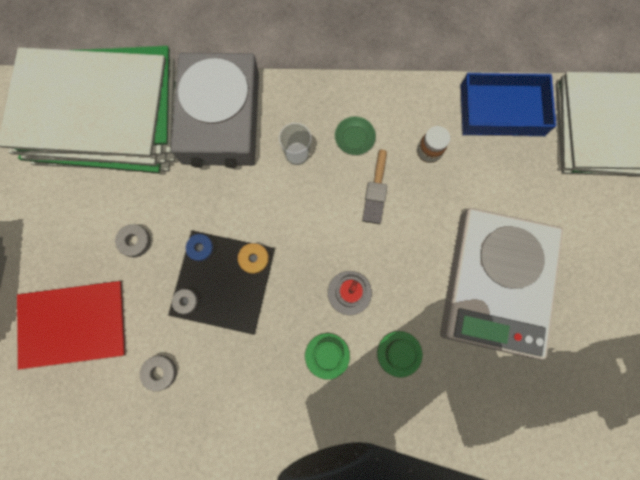

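The top view shows three grey steel rings: on the rack at (184,301), and on the bench at (132,240) and (158,372). The rack one looks smallest and sits on a boss, so it fits. The brass ring is at (252,258), the blue ring at (199,247), the red carrier in the grey stand at (350,292), and the pan at (512,257). The green stands at (327,355) and (400,354) are decoys. I'll enlarge to confirm.

```bash
cat > h.py <<'E'
import numpy as np, cv2
from scipy.spatial.transform import Rotation as R
from rig import *
def cam(n):
    c=get_calibration(n); q=c['attitude']; return c['mtx'],c['k1'],np.array(c['xyz']),R.from_quat([q[1],q[2],q[3],q[0]]).as_matrix()
def ray(n,u,v):
    K,k,p,M=cam(n)
    xy=cv2.undistortPoints(np.array([[[u,v]]],float),K,np.array([k,0,0,0.]))[0,0]
    return p,M@np.array([xy[0],-xy[1],-1])
def onz(n,u,v,z):
    p,d=ray(n,u,v); return p+d*(z-p[2])/d[2]
def proj(n,P):
    K,k,p,M=cam(n); c=(np.atleast_2d(P)-p)@M
    c=c*[1,-1,-1]; return cv2.projectPoints(c,np.zeros(3),np.zeros(3),K,np.array([k,0,0,0.]))[0][:,0]
def circ(c,r,n=72):
    a=np.linspace(0,2*np.pi,n); return np.c_[c[0]+r*np.cos(a),c[1]+r*np.sin(a),np.full(n,c[2])]
def crop(img,x,y,w,h,s,name,ov=[]):
    o=cv2.resize(img[y:y+h,x:x+w],None,fx=s,fy=s,interpolation=cv2.INTER_CUBIC)
    for n,P in ov:
        cv2.polylines(o,[np.int32((proj(n,P)-[x,y]+.5)*s)],False,(255,0,255),1)
    cv2.imwrite("pics/"+name,o)
E
python3 - <<'E'
from h import *
t=cv2.imread("pics/top0.png"); s=cv2.imread("pics/scene0.png")
crop(t,105,220,180,180,3.3,"t_rack.png"); crop(t,300,240,140,150,4,"t_stand.png"); crop(s,220,180,270,100,2.95,"s_mid.png")
crop(t,440,200,130,165,3.6,"t_bal.png")
for n,u,v,z in [("small",184,301,40),("A",132,240,18),("B",158,372,18),("brass",252.5,258,40),("blue",199,247,40),("stand",350,292,46),("pan",512.5,257,75)]: print(n,onz("top",u,v,z).round(1))
E
```

```text
small [447.6 344.5  40. ]
A [570.8 466.6  18. ]
B [311.2 391.6  18. ]
brass [534.6 214.9  40. ]
blue [554.8 322.4  40. ]
stand [470.6  22.5  46. ]
pan [ 540.  -282.8   75. ]
```

View pics/t_rack.png

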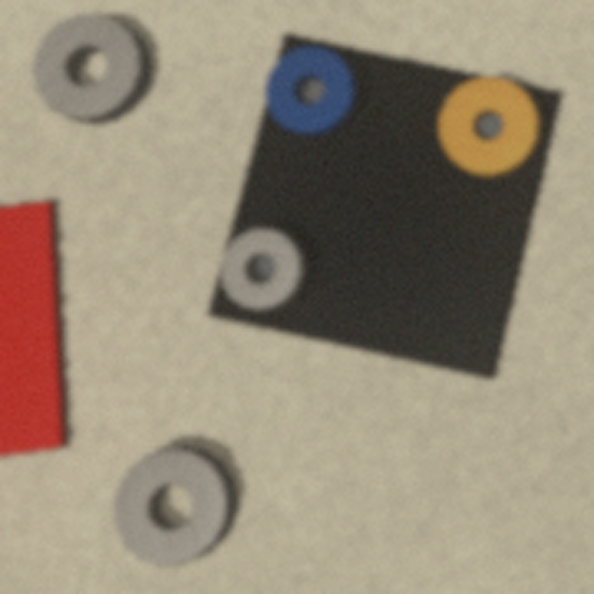

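View pics/t_stand.png

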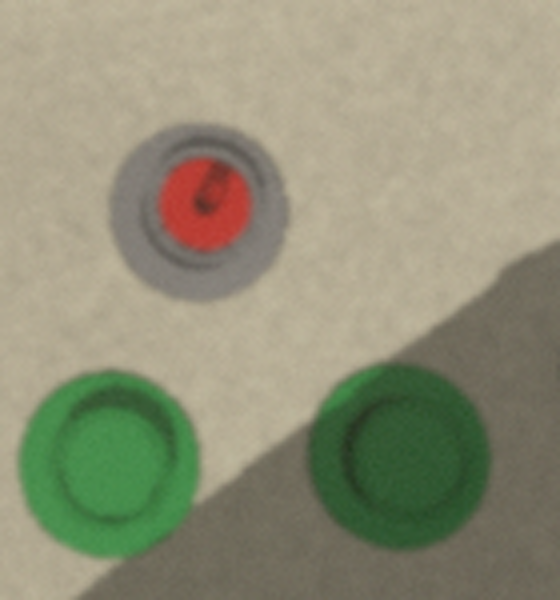

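View pics/s_mid.png

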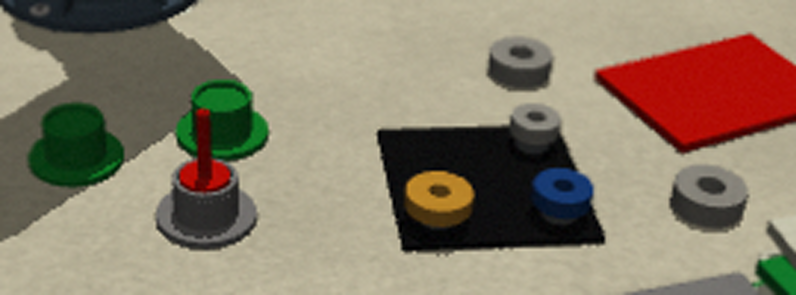

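View pics/t_bal.png

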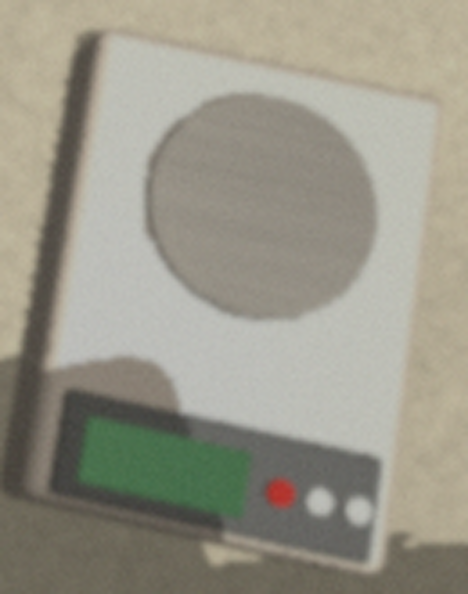

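The enlarged crop confirms it: the rack's grey ring is about 82/3.3 ≈ 25 px, or 48 mm, across. The two on the bench are about 32 px, or 62 mm, so the rack ring is the one needed. Next I'll measure the ring and post centres precisely in both cameras.

```bash
cat > m.py <<'E'
from h import *
from scipy.optimize import least_squares
def seg(img,x,y,w,h,f):
    c=img[y:y+h,x:x+w].astype(int); m=f(c[...,0],c[...,1],c[...,2]).astype(np.uint8)
    n,l,st,ce=cv2.connectedComponentsWithStats(m)
    if n<2: return None
    i=1+np.argmax(st[1:,4]); m=(l==i).astype(np.uint8)
    cn=max(cv2.findContours(m,0,1)[0],key=cv2.contourArea); hull=cv2.convexHull(cn)
    M=cv2.moments(cn); f=np.zeros_like(m); cv2.drawContours(f,[cn],-1,1,-1)
    ys,xs=np.nonzero(f); return np.array([xs.mean()+x,ys.mean()+y]),f.sum()
def model(n,c,r,z0,z1):
    P=np.vstack([circ((c[0],c[1],z0),r),circ((c[0],c[1],z1),r)])
    h=cv2.convexHull(np.float32(proj(n,P))); M=cv2.moments(h); return np.array([M['m10'],M['m01']])/M['m00'],M['m00']
def fit(n,px,r,z0,z1,c0):
    s=least_squares(lambda c:model(n,c,r,z0,z1)[0]-px,c0,diff_step=1e-3); return s.x,model(n,s.x,r,z0,z1)[1]
brass=lambda b,g,r:(r>1.6*b)&(r>60)&(r>g*1.15)
blue=lambda b,g,r:(b>1.5*r)&(b>50)
red=lambda b,g,r:(r>2*g)&(r>70)
steel=lambda b,g,r:(r>75)
E
python3 - <<'E'
from m import *
t=cv2.imread("pics/top0.png"); s=cv2.imread("pics/scene0.png")
for nm,f,r,c0,bt,bs in [("brass",brass,30,(534,215),(230,235,45,45),(350,230,35,32)),("blue",blue,27,(555,322),(180,228,40,40),(396,228,30,32)),("small",steel,24,(448,344),(170,287,27.,28),(390,210,24,23))]:
    for n,im,b in(("top",t,bt),("scene",s,bs)):
        q=seg(im,*map(int,b),f); x,a=fit(n,q[0],r,22,40,c0); print(nm,n,q[0].round(2),q[1],x.round(1),int(a))
# tops check
crop(s,270,210,40,60,10,"post.png"); crop(t,325,265,50,55,11,"postt.png")
crop(s,385,205,30,30,16,"sm.png")
E
```

```text
brass top [252.57 257.92] 802 [536.1 215.9] 757
brass scene [368.37 246.68] 361 [533.7 217.3] 383
blue top [198.83 247.03] 538 [556.3 324.8] 633
blue scene [410.45 242.66] 198 [544.9 331.2] 309
small top [182.18 300.39] 595 [449.3 350.5] 537
small scene [402.44 216.9 ] 344 [424.6 362.1] 210
```

View pics/post.png

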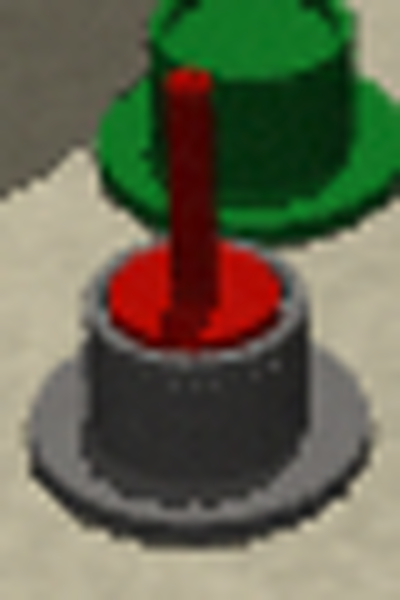

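View pics/postt.png

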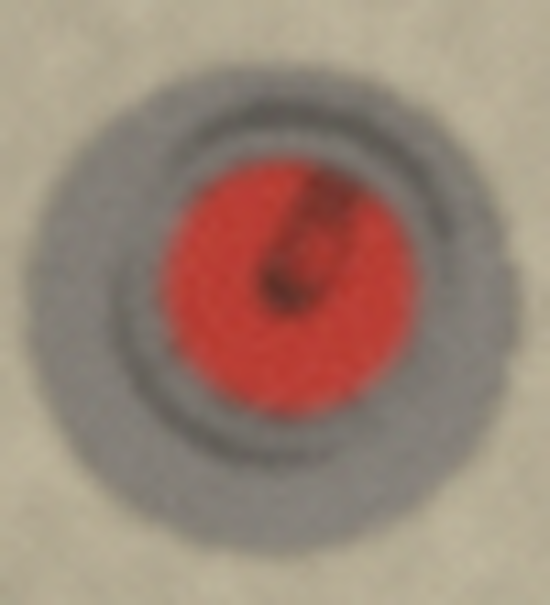

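View pics/sm.png

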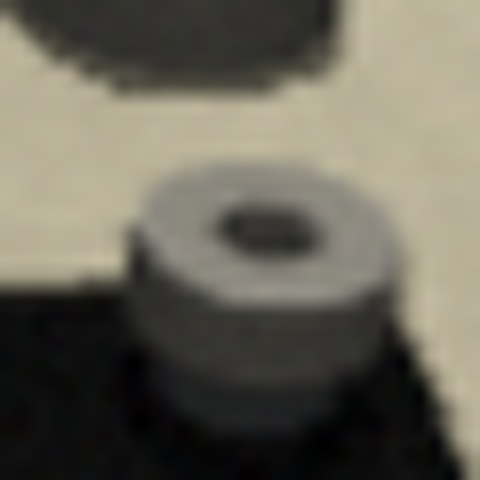

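Run:
```python
from m import *
t=cv2.imread("pics/top0.png"); s=cv2.imread("pics/scene0.png")
q=seg(t,325,265,50,55,red);print(q, onz("top",*q[0],48), onz("top",350.86,290.6,48))
C=onz("top",350.86,290.6,48)[:2]
S=onz("scene",288.3,217.2,115);print("tip scene",S)
# stand foot/column
print("small",onz("top",183.9,301.0,40),onz("scene",401.25,218.9,40))
print("brass hole",onz("top",105+488/3.3-.5,220+125/3.3-.5,40),onz("scene",220+439/2.95-.5,180+190/2.95-.5,40))
sm=onz("top",183.9,301.0,40)[:2]
def ov(n,c): 
    return [(n,circ((*c,48),22)),(n,circ((*c,115),3)),(n,circ((*c,112),6))]
crop(t,325,265,50,55,11,"o1.png",ov("top",C)); crop(s,270,210,40,60,10,"o2.png",ov("scene",C))
crop(s,385,205,30,30,16,"o3.png",[("scene",circ((*sm,40),24)),("scene",circ((*sm,40),9))])
import numpy as np
a=[cv2.imread("pics/"+k) for k in("o1.png","o2.png","o3.png")]
W=np.zeros((605,800,3),np.uint8); x=0
a=[cv2.resize(i,(266,int(i.shape[0]*266/i.shape[1]))) for i in a]
for i in a: W[:i.shape[0],x:x+266]=i;x+=266
cv2.imwrite("pics/o.png",W)
```

```text
(array([350.68073879, 290.59102902]), np.uint64(379)) [473.20228768  21.30062908  48.        ] [473.19143509  20.95485745  48.        ]
tip scene [474.90999854  21.63944852 115.        ]
small [447.60134947 344.73031286  40.        ] [446.26010164 347.59014338  40.        ]
brass hole [535.84340509 215.24527089  40.        ] [534.27114021 216.21284826  40.        ]
```

View pics/o.png

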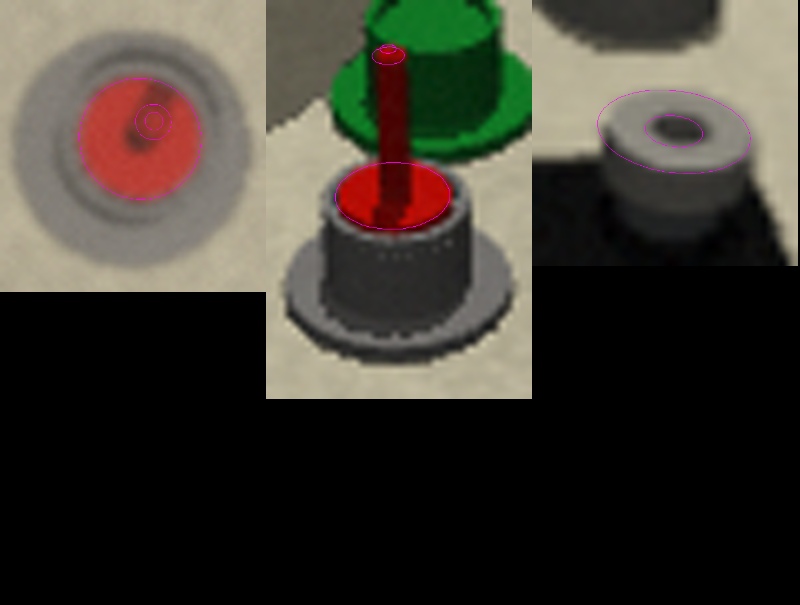

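Both cameras agree to about 2 mm: carrier ≈ (474,21), brass ≈ (535,216), small ≈ (447,346). I'll grip the brass ring along x and then again along y, so it is centred on the tool both ways.

```bash
cat >> h.py <<'E'
def Q(a): return [0,float(np.cos(a/2)),float(np.sin(a/2)),0]
def st(m=""): print(m,"t",round(read_time_s(),2),"p",np.round(read_eef_pos(),1),"w",round(read_grip_width(),3),"F",np.round(read_contact_force(),1),"q6",round(read_qpos()[5],2))
E
python3 - <<'E'
from h import *
x,y=535,215.7
move_to([x,y,190],Q(np.pi/2)); st("above")
move_straight([x,y,106.5],120); st("down")
close(8); st("closed")
cv2.imwrite("pics/g1.png",capture("scene"))
E
```

```text
above t 2.93 p [535.3 215.1 190.1] w 1.0 F [ 0.2 -0.3 -0.6] q6 0.3
down t 3.77 p [535.4 215.8 107.1] w 1.002 F [-0.7  0.1 -0.5] q6 0.3
closed t 4.4 p [535.2 215.7 106.7] w 0.65 F [ 1.1 -0.2  1.4] q6 0.3
```

```bash
python3 -c "
from h import *
s=cv2.imread('pics/g1.png'); crop(s,310,130,160,140,5,'g1c.png')"
```

```text
(no output)
```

View pics/g1c.png

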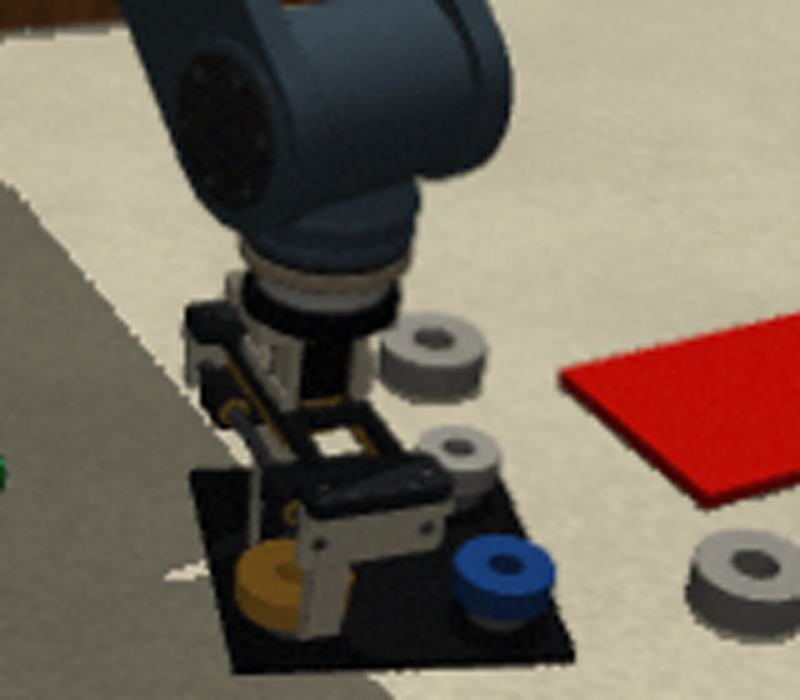

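Run:
```python
from h import *
for P in [(535,215.7,40),(565,215.7,40),(565,208,23),(565,223,23)]: print(P,(proj("scene",np.array(P,float))[0]-[310,130]+.5)*5)
```

```text
(535, 215.7, 40) [293.63116615 572.99677907]
(565, 215.7, 40) [314.62492006 607.29057829]
(565, 208, 23) [297.52865028 636.34439226]
(565, 223, 23) [325.1840254  631.79510318]
```

The grip is consistent: the width reads about 60 mm and the ring is centred between the fingers. Now I'll turn a quarter and grip along y, then lift and go above the post.

```bash
python3 - <<'E'
from h import *
x,y=535,215.7
let_go()
for rot in (Q(0.0),):
    move_straight([x,y,106.5],120,rot)
st("turned")
close(30); st("closed")
move_straight([x,y,235],200); st("lift")
move_to([474,21.3,235],Q(0.0)); st("over post")
cv2.imwrite("pics/b_s.png",capture("scene")); cv2.imwrite("pics/b_t.png",capture("top"))
E
python3 -c "
from h import *
s=cv2.imread('pics/b_s.png'); crop(s,230,130,130,140,4,'b_sc.png')
s=cv2.imread('pics/b_t.png'); crop(s,290,200,130,140,4,'b_tc.png')
a=np.hstack([cv2.imread('pics/b_sc.png'),cv2.imread('pics/b_tc.png')]);cv2.imwrite('pics/b.png',cv2.resize(a,None,fx=.76,fy=.76))"
```

```text
turned t 6.89 p [535.  215.7 106.5] w 1.002 F [-1.3  0.7  0.2] q6 1.87
closed t 7.53 p [535.  215.7 106.5] w 0.634 F [-0.4  0.1 -0.3] q6 1.87
lift t 8.32 p [534.4 215.5 233.7] w 0.633 F [-0.4  0.  -3.4] q6 1.87
over post t 9.15 p [474.5  21.9 234.8] w 0.638 F [ 0.2  0.  -3.4] q6 1.52
```

View pics/b.png

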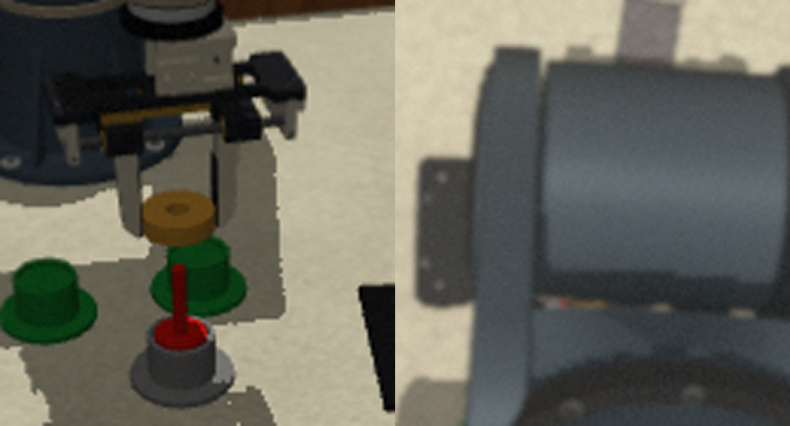

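The scene view shows the ring hanging over the post: hole at about (178,209) in the crop, post tip at about (179,268). The arm blocks the top view. I'll compare both against the predicted positions.

Run:
```python
from m import *
s=cv2.imread("pics/b_s.png")
c=(474.3,21.7)
q=seg(s,270,185,40,40,brass);z0=234.8-84.5
x,a=fit("scene",q[0],30,z0,z0+18,c); print("ring",q,x,int(a))
ov=[("scene",circ((*c,z),30)) for z in (z0,z0+18)]+[("scene",circ((*c,z0+18),9)),("scene",circ((*c,48),22)),("scene",circ((*c,115),3)),("scene",circ((*c,112),6))]
crop(s,265,185,50,65,9,"b2.png",ov)
crop(s,265,185,50,65,9,"b3.png")
cv2.imwrite("pics/b4.png",cv2.resize(np.hstack([cv2.imread("pics/b3.png"),cv2.imread("pics/b2.png")]),None,fx=.88,fy=.88))
```

```text
ring (array([288.03439153, 201.04761905]), np.uint64(378)) [471.0679691   22.98179008] 407
```

View pics/b4.png

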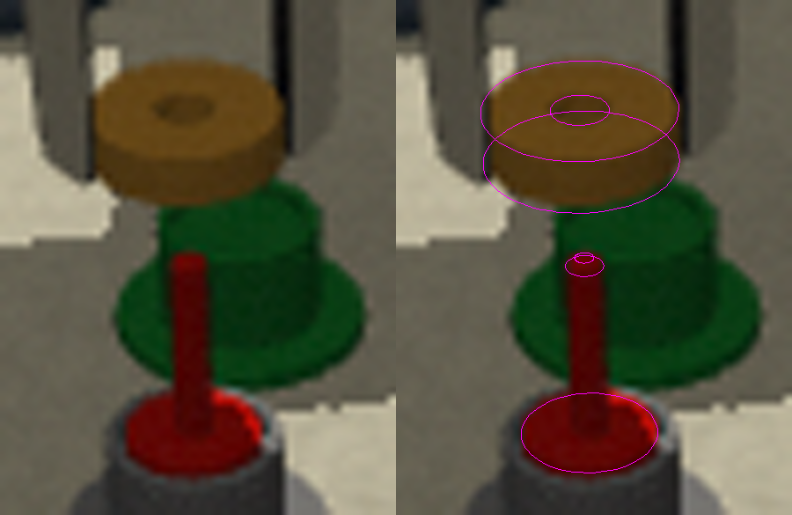

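The ring and post agree with the prediction to within about 1 mm. I'll lower in stages and watch the force.

Run:
```python
from h import *
x,y=474.8,21.7
move_straight([x,y,205],100); wait(.2); st()
for z in (190,175,160,145,136):
    move_straight([x,y,z],60); F=read_contact_force(); st(z)
    if abs(F[2]+3.4)>3 or np.hypot(F[0],F[1])>3: print("STOP");break
cv2.imwrite("pics/c.png",capture("scene"))
crop(cv2.imread("pics/c.png"),240,160,110,110,6,"cc.png")
```

```text
t 9.9 p [475.1  21.8 205.6] w 0.637 F [ 0.5 -0.6 -3.2] q6 1.52
190 t 10.3 p [474.6  21.7 189.6] w 0.636 F [ 0.7  0.2 -2.5] q6 1.52
175 t 10.7 p [474.7  21.7 174.6] w 0.636 F [-0.2 -0.6 -2.5] q6 1.52
160 t 11.1 p [474.6  21.7 159.6] w 0.635 F [-0.2  0.4 -2.7] q6 1.52
145 t 11.5 p [474.6  21.7 144.6] w 0.639 F [ 0.4 -0.2 -3.8] q6 1.52
136 t 11.8 p [474.6  21.7 135.6] w 0.637 F [ 0.5 -0.  -3.7] q6 1.52
```

View pics/cc.png

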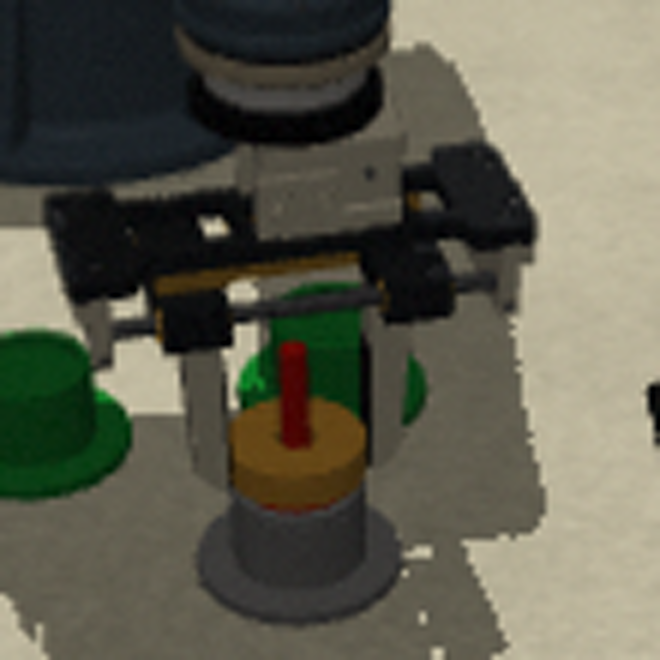

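The ring is threaded on the post. Next: lower to contact and release.

Run:
```python
from h import *
x,y=474.8,21.7
for z in (134.5,133.5,132.7,132.0):
    move_straight([x,y,z],20); wait(.1); F=read_contact_force(); st(z)
    if F[2]>-1.2: break
let_go(); st("open")
cv2.imwrite("pics/d0.png",capture("scene"))
move_straight([x,y,225],200); st("up")
xs,ys=447.0,345.7
move_to([xs,ys,190],Q(np.pi/2)); st()
cv2.imwrite("pics/d.png",capture("scene"));cv2.imwrite("pics/dt.png",capture("top"))
crop(cv2.imread("pics/d.png"),230,160,200,110,4,"dc.png")
crop(cv2.imread("pics/dt.png"),150,220,250,180,3,"dtc.png")
```

```text
134.5 t 12.2 p [474.8  21.7 134.6] w 0.642 F [ 0.1  0.6 -3.5] q6 1.52
133.5 t 12.55 p [474.8  21.7 133.5] w 0.634 F [ 0.1  0.  -4. ] q6 1.52
132.7 t 12.9 p [474.8  21.7 132.7] w 0.634 F [ 0.5  0.4 -2.9] q6 1.52
132.0 t 13.25 p [474.9  21.7 132.4] w 0.634 F [-1.7 -0.8  5.9] q6 1.52
open t 13.99 p [474.8  21.7 132. ] w 1.0 F [-0.6 -0.2 -0.7] q6 1.52
up t 14.66 p [474.4  21.7 224.2] w 1.0 F [-0.2 -0.2 -0.5] q6 1.52
 t 15.9 p [447.2 344.9 189.6] w 1.001 F [-0.4  0.1 -0.8] q6 0.58
```

View pics/dc.png

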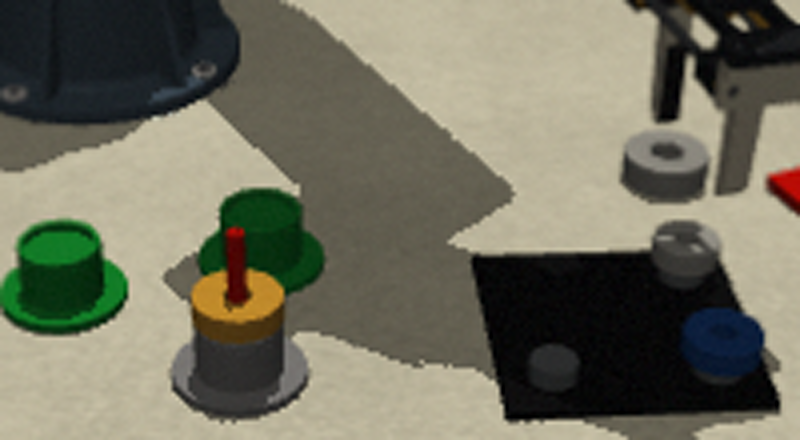

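View pics/dtc.png

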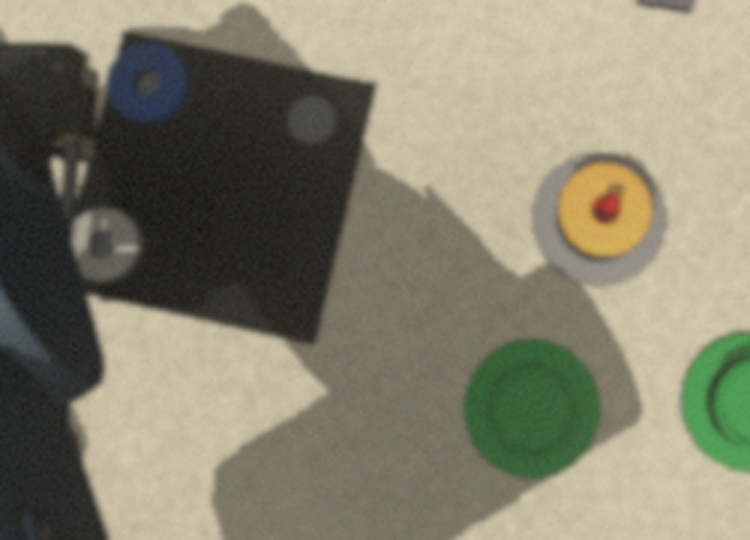

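The brass ring is home and flat on the plate, with the post standing upright. The small steel ring is still on its boss between the fingers, so I'll do the same double grip on it.

Run:
```python
from h import *
x,y=447,345.7
move_straight([x,y,106.5],120); close(8); st("x grip")
let_go(); move_straight([x,y,106.5],120,Q(0.0)); close(25); st("y grip")
move_straight([x,y,245],200); st("lift")
move_to([474.8,21.7,245],Q(0.0)); wait(.3); st("over post")
cv2.imwrite("pics/e.png",capture("scene"))
s=cv2.imread("pics/e.png")
c=read_eef_pos(); z0=c[2]-84.5; c=c[:2]
ov=[("scene",circ((*c,z),24)) for z in (z0,z0+18)]+[("scene",circ((*c,z0+18),9)),("scene",circ((*c,66),30)),("scene",circ((*c,115),3)),("scene",circ((*c,112),6))]
crop(s,265,175,50,75,8,"e2.png",ov); crop(s,265,175,50,75,8,"e3.png")
cv2.imwrite("pics/e4.png",np.hstack([cv2.imread("pics/e3.png"),cv2.imread("pics/e2.png")]))
```

```text
x grip t 17.62 p [447.1 345.7 106.5] w 0.521 F [ 0.1 -0.9 -0.7] q6 0.58
y grip t 21.0 p [447.  345.7 106.5] w 0.506 F [ 0.8 -0.7 -0.9] q6 2.15
lift t 21.84 p [446.5 345.4 243.8] w 0.509 F [ 0.4 -0.7 -3. ] q6 2.15
over post t 23.38 p [474.9  22.2 245. ] w 0.509 F [ 0.3 -0.1 -2.7] q6 1.52
```

View pics/e4.png

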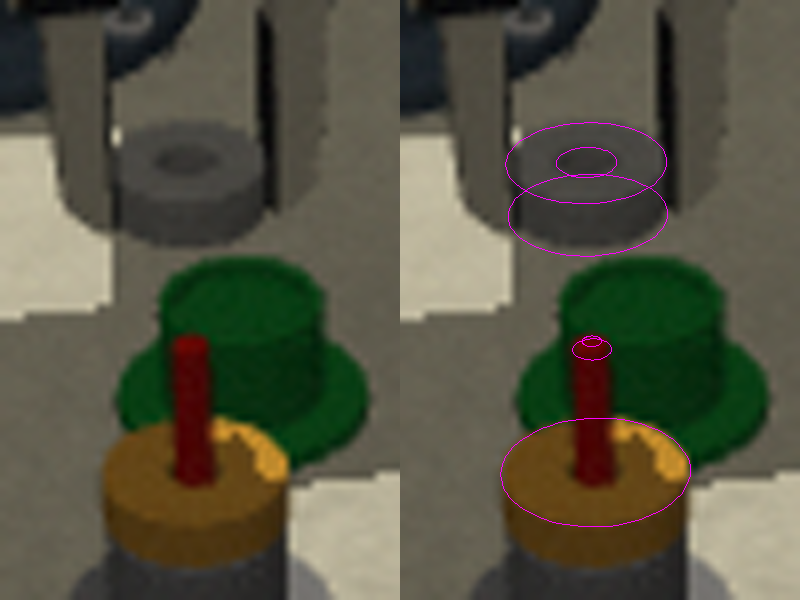

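The hole and post tip line up with the prediction, with less than 0.3 px difference. Lowering the small ring.

Run:
```python
from h import *
x,y=474.8,21.7
ok=True
for z in (215,200,185,170,158,154):
    move_straight([x,y,z],60); F=read_contact_force(); st(z)
    if abs(F[2]+2.7)>3 or np.hypot(F[0],F[1])>3: print("STOP");ok=False;break
if ok:
  for z in (152.5,151.5,150.7,150.0,149.3):
    move_straight([x,y,z],20); wait(.1); F=read_contact_force(); st(z)
    if F[2]>0: break
cv2.imwrite("pics/f.png",capture("scene"))
crop(cv2.imread("pics/f.png"),240,160,110,110,5,"fc.png")
```

```text
215 t 24.07 p [474.9  21.7 215. ] w 0.513 F [ 0.1 -0.4 -2. ] q6 1.52
200 t 24.48 p [474.6  21.7 199.6] w 0.511 F [-0.6 -0.3 -2.1] q6 1.52
185 t 24.88 p [474.7  21.7 184.6] w 0.511 F [ 0.8  0.6 -2.1] q6 1.52
170 t 25.27 p [474.6  21.7 169.6] w 0.513 F [ 0.3  0.2 -3.2] q6 1.52
158 t 25.62 p [474.6  21.7 157.6] w 0.514 F [ 0.5 -1.1 -2.4] q6 1.52
154 t 25.88 p [474.7  21.7 153.8] w 0.509 F [-0.4  0.  -1.8] q6 1.52
152.5 t 26.23 p [474.8  21.7 152.5] w 0.508 F [ 0.5 -0.1 -2.6] q6 1.52
151.5 t 26.57 p [474.8  21.7 151.5] w 0.508 F [-0.3 -0.7 -2.4] q6 1.52
150.7 t 26.93 p [474.8  21.7 150.7] w 0.511 F [-0.4 -0.4 -2.5] q6 1.52
150.0 t 27.27 p [474.9  21.7 150.4] w 0.508 F [-2.   0.1  6.3] q6 1.52
```

View pics/fc.png

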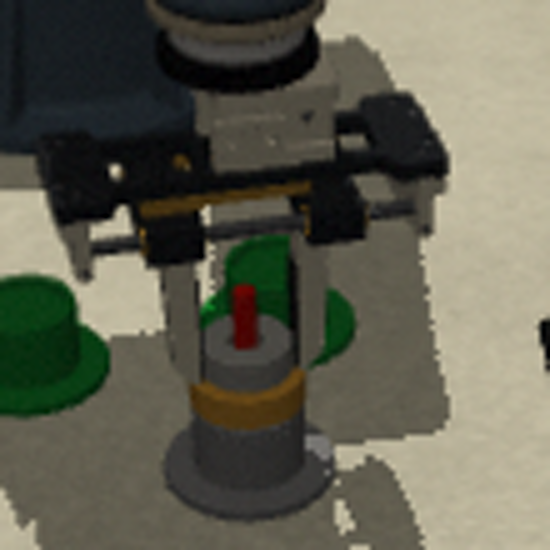

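Run:
```python
from h import *
x,y=474.8,21.7
let_go(); st("open"); move_straight([x,y,225],200)
move_to([480,-130,235],Q(0.0)); st("aside")
cv2.imwrite("pics/g.png",capture("scene"));cv2.imwrite("pics/gt.png",capture("top"))
s=cv2.imread("pics/g.png");t=cv2.imread("pics/gt.png")
c=(x,y)
def ov(n): return [(n,circ((*c,84),24)),(n,circ((*c,66),30)),(n,circ((*c,115),3)),(n,circ((*c,112),6)),(n,np.array([[*c,84],[*c,115]]))]
crop(s,265,205,50,60,8,"a1.png",ov("scene")); crop(s,265,205,50,60,8,"a2.png")
crop(t,325,260,50,60,8,"a3.png",ov("top")); crop(t,325,260,50,60,8,"a4.png")
I=lambda k:cv2.imread(f"pics/a{k}.png")
cv2.imwrite("pics/a.png",cv2.resize(np.vstack([np.hstack([I(2),I(1)]),np.hstack([I(4),I(3)])]),None,fx=.62,fy=.62))
```

```text
open t 28.22 p [474.8  21.7 150. ] w 0.999 F [ 0.8 -1.1  0.1] q6 1.52
aside t 29.4 p [ 479.5 -129.8  233.8] w 0.998 F [ 0.1  0.9 -0.4] q6 1.21
```

View pics/a.png

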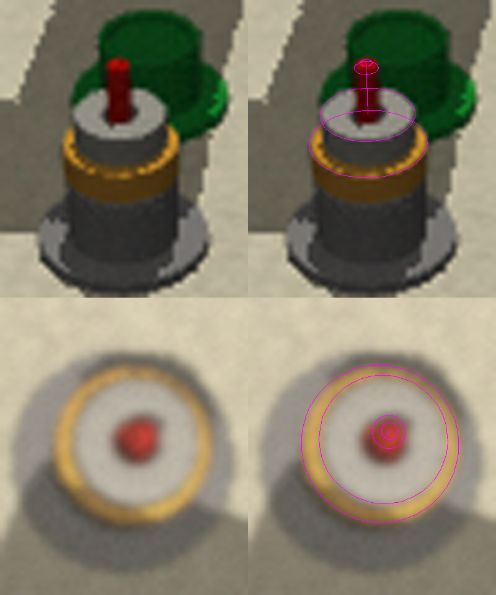

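View pics/gt.png

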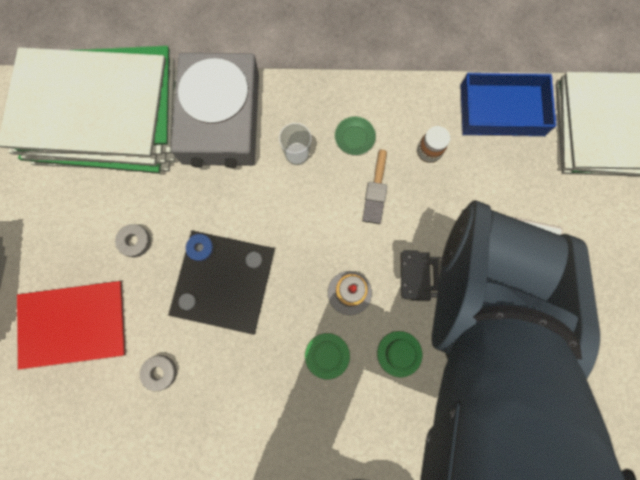

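Both rings are home and the post stands upright. Its axis is within about 0.5–1 mm of (474.8, 21.5), and the empty bosses and the blue ring are as expected. Now the pan centre in both views.

Run:
```python
from h import *
s=cv2.imread("pics/scene0.png");t=cv2.imread("pics/top0.png")
print(onz("scene",165.5,267,75))
c=(540.5,-283.2,75); c=np.array(c)
I=[]
for n,im,b in (("scene",s,(125,235,85,65)),("top",t,(470,215,85,85))):
    crop(im,*b,4.6,"x.png",[(n,circ(c,60)),(n,circ(c,3))]); I.append(cv2.imread("pics/x.png"))
h=max(i.shape[0] for i in I); I=[cv2.copyMakeBorder(i,0,h-i.shape[0],0,0,0) for i in I]
cv2.imwrite("pics/pan.png",np.hstack(I))
```

```text
[ 547.63889475 -281.20119538   75.        ]
```

View pics/pan.png

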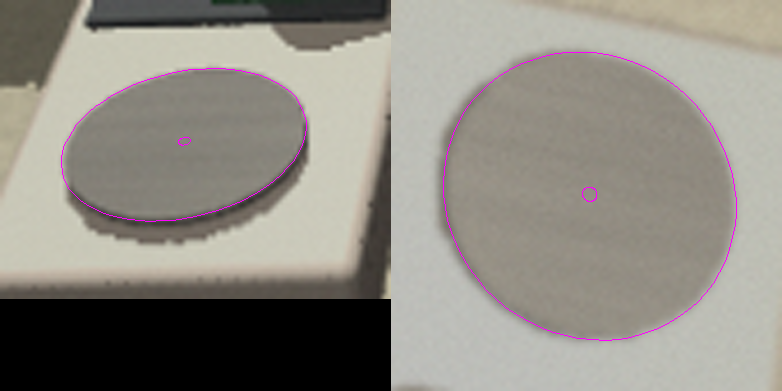

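The pan at (540.5, -283.2) fits both views. Now I'll grip the post top, softly first and then firmly.

Run:
```python
from h import *
x,y=474.8,21.5
move_to([x,y,225],Q(0.0)); move_straight([x,y,170.5],100); wait(.2); st("at")
close(5); st("soft")
cv2.imwrite("pics/k.png",capture("scene"))
crop(cv2.imread("pics/k.png"),240,170,110,100,6,"kc.png")
```

```text
at t 31.05 p [475.1  21.4 171.1] w 0.999 F [-0.6  0.6 -0.3] q6 1.52
soft t 32.27 p [474.8  21.5 170.5] w 0.126 F [ 0.9  0.7 -0. ] q6 1.52
```

View pics/kc.png

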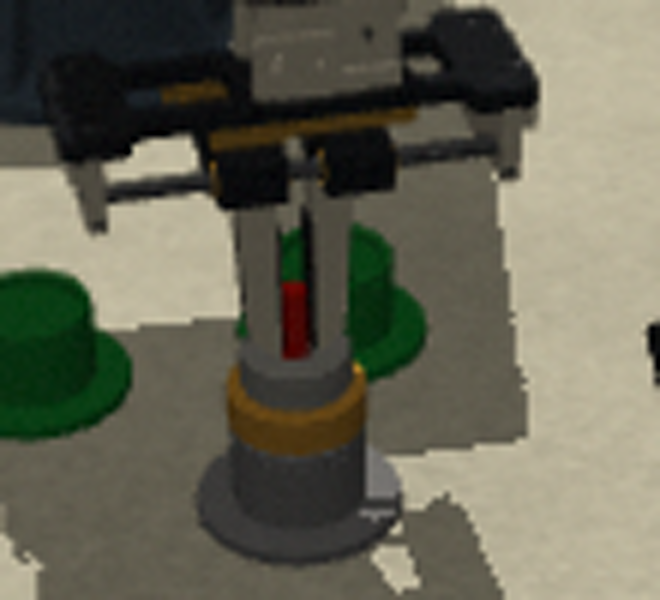

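Run:
```python
from h import *
x,y=474.8,21.5
close(50); wait(.2); st("firm")
move_straight([x,y,180],30); st("+10")
move_straight([x,y,265.5],80); wait(.3); st("lifted"); print(np.round(read_ft_torque(),3))
cv2.imwrite("pics/l.png",capture("scene"))
crop(cv2.imread("pics/l.png"),230,110,120,160,3.7,"lc.png")
```

```text
firm t 32.74 p [474.8  21.5 170.5] w 0.119 F [-0.3  0.5  0.4] q6 1.52
+10 t 33.21 p [474.8  21.5 180. ] w 0.12 F [ 0.2  0.2 -7.1] q6 1.52
lifted t 34.73 p [474.8  21.5 265.3] w 0.115 F [ 0.1 -0.3 -6.9] q6 1.52
[ 0.025  0.014 -0.007]
```

View pics/lc.png

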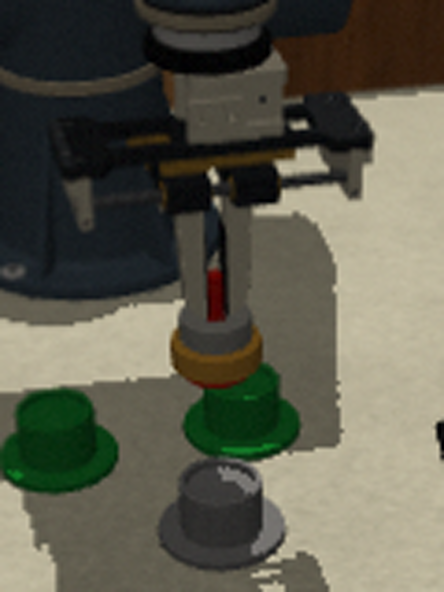

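The carrier is lifted level with both rings on it, and the force shows 7 N (about 0.72 kg). Carrying it over the pan.

Run:
```python
from h import *
move_straight([540.5,-283.2,265.5],110); wait(.8); st("over pan"); print(np.round(read_eef_rot(),4),np.abs(read_dq()).max())
cv2.imwrite("pics/n.png",capture("scene"))
s=cv2.imread("pics/n.png")
c=read_eef_pos(); 
ov=[("scene",circ((*c[:2],z),r)) for z,r in((135,22),(143,30),(161,30),(179,24))]+[("scene",circ((540.5,-283.2,75),60))]
crop(s,110,140,110,170,3.5,"n1.png"); crop(s,110,140,110,170,3.5,"n2.png",ov)
cv2.imwrite("pics/n3.png",np.hstack([cv2.imread("pics/n1.png"),cv2.imread("pics/n2.png")]))
```

```text
over pan t 38.56 p [ 540.5 -283.2  265.5] w 0.114 F [ 0.5  0.  -6.7] q6 1.01
[0. 1. 0. 0.] 0.0014754960741912774
```

View pics/n3.png

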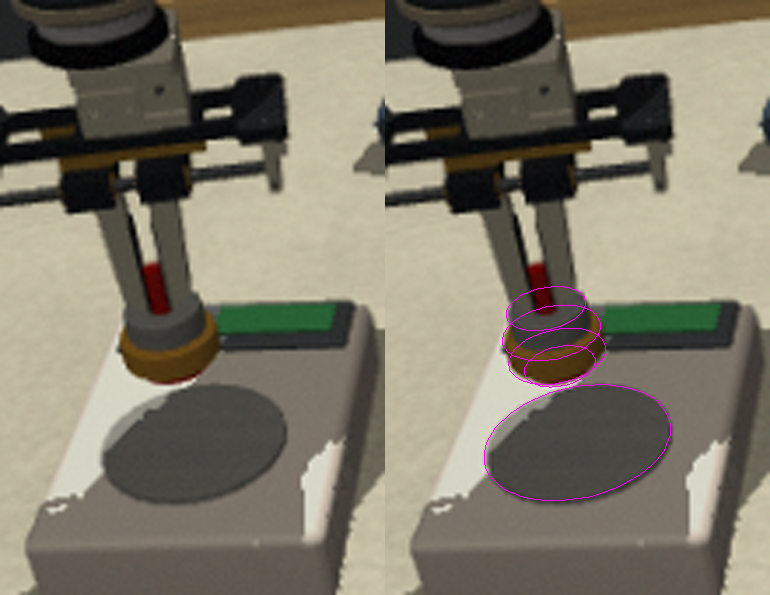

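View pics/n.png

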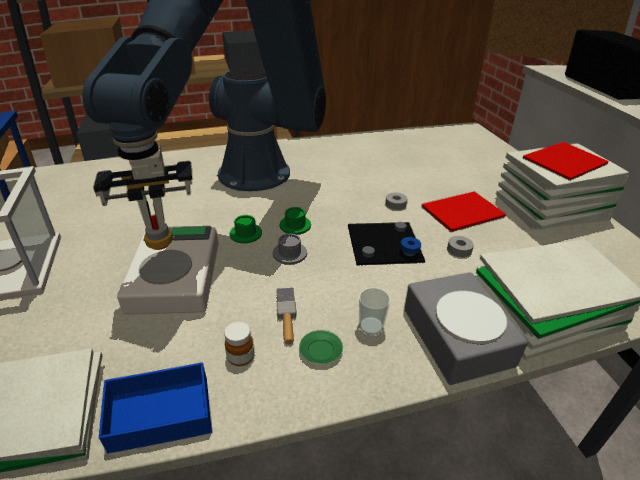

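The overlay matches the carrier at the target height over the pan centre. It is level and steady, and everything else is where it was.

```bash
python3 -c "
from rig import *
print(hand_in())"
```

```text
the job is handed in; nothing more can be done
None
```

The job is done and handed in at about 39 s of the 72 s allowed; the hand-in gives no verdict, so this rests on my own checks.

**What I did:** I threaded the brass ring and then the smallest steel ring (48 mm, from the rack) fully down the post and let go of each. I then gripped the post's top with 50 N, lifted the carrier out of its stand and held it over the pan.

**Last checks:**
- **Position:** the tool is at (540.5, -283.2, 265.5), straight over the pan centre measured in both views. That puts the carrier's underside at about 135 mm, so there is about 60 mm of air.
- **Level and steady:** the tool points exactly down, joint speeds are near zero, and the picture shows the carrier level.
- **Load:** the load reads 6.7–7.1 N, which fits the carrier with both rings. The grip width fits the 12 mm post.
- **Other things:** the blue ring, the look-alikes, the glassware and the brush look unmoved in the last picture.

**Disagreements:** the two cameras differed by 1–3 mm on single points. Held rings appeared about 1 px shorter than predicted. Neither affected the fits.

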